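# Release the shaker's transport lock

### The arm

A 6-joint arm with a two-finger parallel gripper is mounted at the origin on a cart in front of the work surface, level with it; the furniture and walls round the work are solid. World frame = base frame: x ahead of the robot, y to its left, z up, the work surface at z = 0. Lengths are in m, angles in rad, forces in N, time in s.
With the tool pointing down it reaches from about 0.275 to 0.875 m from the base axis. Payload 12.5 kg.
Tool frame: the origin (TCP) lies at the very end of the fingers, on their centre line; the grasp point (between the pads) lies 19 mm behind it; z points along the fingers, y is the line along which they close (so a half turn about z gives the same grasp; the last joint's range is limited). The gripper opens to 85 mm and grips with 20 to 120 N. Pads are 22 mm wide; open, the fingers measure 114 mm over their backs; the gripper's body (76 mm by 85 mm) begins 54 mm behind the grasp point. The pads swing forward as they close: fully open they stand 13 mm farther back than shut.
Start: joints at [1.039, 0.351, 1.652, -0, 1.139, -0.085], TCP at [0.238, 0.496, 0.231] pointing down, gripper open.
Joint ranges: [-2.75, 2.75], [-0.79, 2.1], [0.01, 2.65], [-1.57, 4.71], [0.07, 3.14], [-2.87, 2.87]. Speed limits (rad/s): [2.22, 2.22, 2.79, 3.14, 3.14, 3.14].

### API

Orientations are given as a 3x3 rotation matrix whose columns are the frame's x, y, z axes.
In Python, from bench import manip gives the robot as it stands. Calls block until the motion is done:
- manip.move_ptp(position, orientation): joint-space move of the TCP to a pose.
- manip.move_l(position, attitude=None, max_speed=0.15): straight line of the TCP; attitude=None keeps the orientation; max_speed is the mean speed in m/s.
- manip.move_j(angles): joint-space move.
- manip.set_gripper(opening, effort=None): opening from 0.0 (shut) to 1.0 (fully open); effort is the grip in N (None keeps the last); returns when the fingers have stopped.
- manip.dwell(seconds).
- manip.inverse_kinematics(position, orientation): joint angles nearest the present ones, or None.
- manip.grab_frame(name): name is "scene" or "top"; returns (picture, depth): 480x640x3 uint8, red, green, blue; 480x640 float32, m along the optical axis (not along the pixel's ray), 0 where there is no reading.
- manip.get_calibration(name): a dict with "camera_matrix" (3x3 intrinsics, pixels), "R" (3x3) and "t" (3): a world point X has camera coordinates R X + t. Camera axes: x right, y down, z forward; pixel columns grow to the right and rows downward; lengths in m; the calibration is good to about 2 mm. A picture is of the moment at which its call begins. get_calibration takes no time and is no camera call.
A pose or a line that the arm cannot do raises manip.Unreachable and nothing moves.
- manip.sign_off(): hands the job in; it is judged then, once.
Trained networks look in the newest picture that a camera, given by its name, has taken for a name from the list of things; names that differ only in an ending like _2 or _b are one class to them, and where a whole thing is asked for, a point or a joint stands for the part that bears it (a point fixed in the world has none). Each returns a list of dicts, best first, with "confidence" (0 to 1); they miss things now and then, are a little off and sometimes report something else, mostly with a low value. They report only what shows in the picture. A call takes as long as a camera call. They do not tell look-alikes from the thing itself.
- manip.look_for(camera, name): "at" ([x, y, z] in m, in world coordinates, good to about 4 mm: the middle of the surface that is visible of it).
Readings, each from a call of its own:
- manip.current_time(): time.
- manip.current_qpos(): joint angles.
- manip.current_joint_vel(): joint speeds.
- manip.current_joint_torque(): joint torques, N m.
- manip.current_ee_pos(): TCP position.
- manip.current_tcp_rot(): TCP orientation.
- manip.current_force(): force on the tool from outside, world axes, zero at the start.
- manip.current_ft_torque(): the same for the moment, N m.
- manip.current_grip_width(): opening from 0.0 (shut) to 1.0 (fully open).
- manip.current_grip_force(): force on a finger pad.
Only numpy, scipy, OpenCV 4.12 (cv2) and the standard library are available. Lean on these libraries where they do the work, as an engineer would, in place of code of your own. Each camera call takes 0.05 s, during which the arm holds its last target. There are 200 camera calls.

### The job

The little round shaker still has its transport lock in: slide the red-ball locking pin along the curved slot to the wide round opening at the slot's end and lift it out there. Then stand it upright in the middle of the yellow dish and let go.

Things in the scene. Friction and masses are not known exactly. Their poses are not given: they have to be found in the camera images.
- pin_ball (a point): Centre of the red ball (30 mm) on the loose 90 g locking pin: slippery white foot disc 44 mm across, 6 mm thick; stem 10 mm across; ball centre 50 mm above the foot's underside; z up the pin. At the start the foot is captive under the shaker's slotted plate (slides and turns, cannot lift), ball centre 36 mm above the plate. A like pin with a black ball is only a spare.
- shaker: Fixed round shaker, 204 mm across, blue, aluminium top plate 38 mm above the bench, 4 mm thick; track floor at 24 mm. Origin: under its centre, also the slot arc's centre. Slot: radius 60 mm, 24 mm wide, open end at +80 deg from its x axis to y, closed end at +208. The pin starts at 165 to 195: slide it 85 to 115 deg clockwise from above. Fittings rise 9 mm over the plate at most.
- exit (a point): Centre of the wide round opening (62 mm across) at the slot's end, level with the plate's top, 60 mm from the shaker's centre. With the pin's foot centred here it lifts straight out (9 mm of play all round); the foot is clear of the plate after rising 14 mm.
- dish: Yellow round dish fixed to the bench, 100 mm across at the rim, 12 mm high, flat inner floor about 84 mm across and 4 mm above the bench. Origin: centre of its underside. A pin standing in it has its ball centre 54 mm above the bench.
There are look-alikes about, which are no part of the job. What is meant by the part that bears pin_ball is not purple or turquoise, and is the smaller of those in its own colour.

How it is judged:
On the way, in this order (a step that is already met when the one before it is completed fails the run):
1. the red-ball pin has been slid along the slot and is in the exit opening, still down in the track (horizontal distance between pin_ball and exit below 0.015 m and z of pin_ball in the frame of shaker below 0.085 m), for 0.05 s.
2. it has been lifted out above the plate (z of pin_ball in the frame of shaker above 0.1 m), for 0.1 s.
At the end, for the whole second after the job is handed in: The red-ball pin stands upright (within 10 degrees) on the floor of the yellow dish, its ball within 25 mm of the dish's centre seen from above, released (horizontal distance between pin_ball and dish below 0.025 m and z of pin_ball in the frame of dish below 0.06 m and angle between pin_ball's own z axis and vertical below 0.17 rad); the robot touches nothing.
It also fails if it takes over 45 s, if anything falls off the work surface, if the arm or the gripper's body presses on something with over 40 N, if the wrist force passes 120 N, or if a joint passes its speed limit or range.

## Working session

There is one attempt and no reset: what is moved stays moved. The work goes in short steps, each a Python script; the robot and the scene stay as the last script left them, time stands still between calls to the robot, and variables do not carry over. Pictures are saved under pics/ and viewed, at most 10 in all, crops included, and the job is handed in when it is done.

```bash
mkdir -p pics; python3 - <<'E'
from bench import manip
import cv2,numpy as np
for c in ("scene","top"):
    p,d=manip.grab_frame(c); cv2.imwrite(f"pics/{c}0.png",p[:,:,::-1]); np.savez(f"{c}0.npz",p=p,d=d)
    for n in ("pin_ball","shaker","exit","dish"):
        try: print(c,n,[(np.round(r["at"],3).tolist(),round(r["confidence"],2)) for r in manip.look_for(c,n)])
        except Exception as e: print(c,n,e)
    k=manip.get_calibration(c); print(k)
print(manip.current_time())
E
```

```text
scene pin_ball [([0.57, 0.231, 0.07], 0.85), ([0.422, 0.131, 0.008], 0.84), ([0.728, 0.177, 0.061], 0.77), ([0.722, 0.063, 0.069], 0.74)]
scene shaker [([0.554, 0.281, 0.036], 0.8)]
scene exit [([0.552, 0.274, 0.038], 0.81)]
scene dish [([0.371, 0.274, 0.003], 0.61)]
{'camera_matrix': array([[455.91563403,   0.        , 318.23485578],
       [  0.        , 455.91563403, 235.08802542],
       [  0.        ,   0.        ,   1.        ]]), 'R': array([[ 0.63637598, -0.77137573, -0.00225793],
       [-0.45588635, -0.37373647, -0.80776772],
       [ 0.62224854,  0.51507333, -0.58949658]]), 't': array([-0.19207564,  0.40288366,  0.45315457])}
top pin_ball [([0.733, 0.182, 0.007], 0.91), ([0.429, 0.139, 0.048], 0.83), ([0.729, 0.079, 0.01], 0.66), ([0.569, 0.236, 0.08], 0.54)]
top shaker [([0.576, 0.292, 0.038], 0.62)]
top exit [([0.573, 0.292, 0.04], 0.96)]
top dish []
{'camera_matrix': array([[505.38872507,   0.        , 316.46490316],
       [  0.        , 505.38872507, 239.11373533],
       [  0.        ,   0.        ,   1.        ]]), 'R': array([[ 0.00959468, -0.99977215,  0.01906828],
       [-0.99268239, -0.01181869, -0.12017483],
       [ 0.12037281, -0.01777571, -0.9925696 ]]), 't': array([0.19370638, 0.56306205, 0.8622374 ])}
0.5
```

View pics/top0.png

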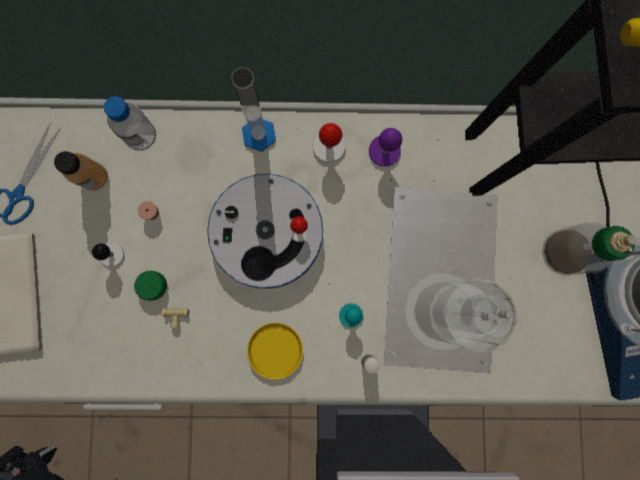

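View pics/scene0.png

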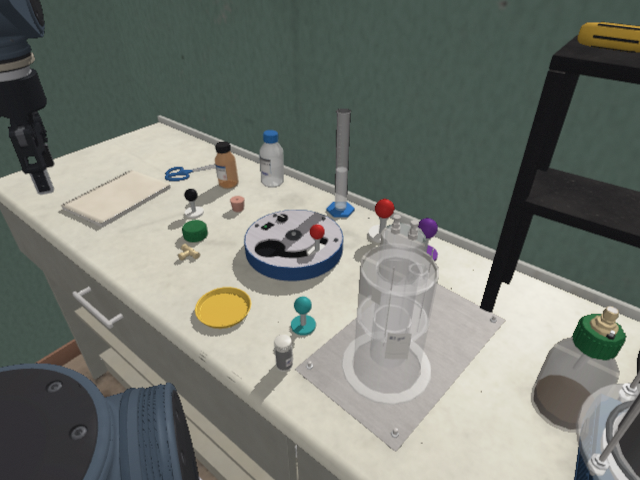

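The top picture shows the shaker centred at about (265,231), the wide opening at about (258,264) and the dish at (275,351). Two pins have red balls: a small one in the shaker's slot at (299,226) and a larger loose one at (330,135). The one in the slot is meant: it's captive in the plate and the smaller of the two. The purple, turquoise and black pins don't fit. I'll measure it and confirm with a crop.

```bash
cat > h.py <<'E'
from bench import manip
import cv2,numpy as np
def ray(c,uv,z):
    k=manip.get_calibration(c); R,t=k["R"],k["t"]; o=-R.T@t
    d=R.T@np.linalg.solve(k["camera_matrix"],[uv[0],uv[1],1.]); return o+d*(z-o[2])/d[2]
def proj(c,X):
    k=manip.get_calibration(c); q=k["camera_matrix"]@(k["R"]@np.asarray(X)+k["t"]); return q[:2]/q[2]
def blob(mask,near,c=None):
    n,l,s,ce=cv2.connectedComponentsWithStats(mask.astype(np.uint8))
    ok=[i for i in range(1,n) if s[i,4]>25]; i=min(ok,key=lambda i:np.hypot(*(ce[i]-near))); return l==i,ce[i],s[i]
def red(p):
    h=cv2.cvtColor(p,cv2.COLOR_RGB2HSV); return ((h[...,0]<8)|(h[...,0]>172))&(h[...,1]>150)&(h[...,2]>70)
def circ(c,m,z):  # circle fit in plane z of outer contour
    cs,_=cv2.findContours(m.astype(np.uint8),0,cv2.CHAIN_APPROX_NONE); k=max(cs,key=cv2.contourArea)
    P=np.array([ray(c,q[0],z)[:2] for q in cv2.convexHull(k)])
    (x,y),r=cv2.minEnclosingCircle((P*1000).astype(np.float32)); return round(x/1000,4),round(y/1000,4),round(r,1)
E
python3 - <<'E'
from h import *
for c,nr in (("top",(299,226)),("scene",(317,231))):
    p=np.load(c+"0.npz")["p"]; m,ce,s=blob(red(p),nr); print(c,"ball",ce,s,ray(c,ce,.074))
    h=cv2.cvtColor(p,cv2.COLOR_RGB2HSV); y=(h[...,0]>18)&(h[...,0]<34)&(h[...,1]>150)&(h[...,2]>90)
    m,ce,s=blob(y,(275,351) if c=="top" else (223,308)); print("dish",ce,s,circ(c,m,.012))
    if c=="top":
        dk=p.max(2)<60; dk=cv2.morphologyEx(dk.astype(np.uint8),cv2.MORPH_OPEN,cv2.getStructuringElement(2,(23,23)))
        dk[:235]=0; dk[300:]=0; dk[:,:230]=0;dk[:,310:]=0
        m,ce,s=blob(dk,(258,264)); print("exit",ce,s,circ(c,m,.038),ray(c,ce,.038))
# shaker plate from depth height
z=np.load("top0.npz"); d=z["d"]; k=manip.get_calibration("top"); v,u=np.mgrid[:480,:640]
C=np.stack([u,v,np.ones_like(u)],-1)@np.linalg.inv(k["camera_matrix"]).T*d[...,None]; W=(C-k["t"])@k["R"]
np.save("W.npy",W)
m=(W[...,2]>.032)&(W[...,2]<.05)&(np.hypot(u-265,v-231)<64); m=blob(m,(265,231))[0]; print("plate",circ("top",m,.038),W[m].mean(0))
print("dish depth",np.median(W[345:357,270:280,2]),"ball z",W[226,299], "exit floor",W[264,258])
p=z["p"][165:305,195:365,::-1]; cv2.imwrite("pics/crop1.png",cv2.resize(p,None,fx=4.2,fy=4.2,interpolation=cv2.INTER_CUBIC))
E
```

```text
top ball [298.52534562 224.29493088] [291 216  16  17 217] [0.58074557 0.231077   0.074     ]
dish [274.65460526 350.94819079] [ 247  323   56   56 2432] (0.3651, 0.2712, 48.9)
exit [258.52277657 263.00976139] [242 246  35  35 922] (0.5163, 0.2999, 30.8) [0.51705174 0.30051364 0.038     ]
scene ball [316.56410256 231.32051282] [310 225  14  14 156] [0.57839743 0.23217407 0.074     ]
dish [222.51322751 307.21634333] [ 195  288   55   40 1701] (0.3628, 0.27, 49.9)
plate (0.5752, 0.2907, 101.8) [0.58202322 0.29459737 0.03917447]
dish depth 0.004357647363789679 ball z [0.57545238 0.22995479 0.09023056] exit floor [0.51611237 0.30248826 0.02663156]
```

View pics/crop1.png

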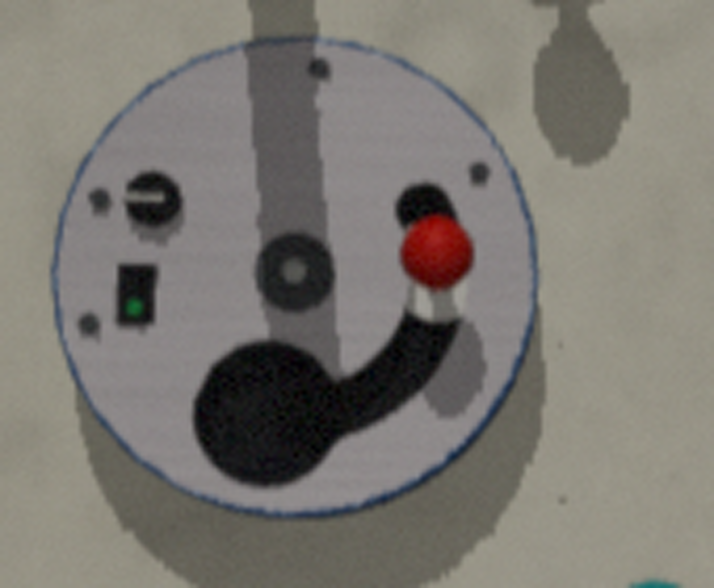

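The crop confirms it: the small red ball (437,250) sits on the pin in the slot, with the opening at (268,413). The measurements agree with the description: plate radius 101.8 mm, exit radius 30.8 mm, and both ball and exit 59.4 mm from the centre. The pin has to slide about 103° clockwise. Next I grasp it.

```bash
cat >> h.py <<'E'
def att(a): # tool down, y axis at world angle a
    y=np.array([np.cos(a),np.sin(a),0]); z=np.array([0,0,-1.]); return np.column_stack([np.cross(y,z),y,z])
C=np.array([.5752,.2907]); EX=np.array([.5166,.3001]); B=np.array([.5796,.2316]); D=np.array([.364,.2706]); ZG=.052
E
python3 - <<'E'
from h import *
q0=manip.current_qpos(); best=None
for a in np.radians(np.arange(-180,180,15)):
    qs=[manip.inverse_kinematics([*P,z],att(a)) for P,z in((B,ZG),(EX,.15),(D,.03))]
    if any(q is None for q in qs): continue
    c=max(abs(np.array(q)[5]) for q in qs)
    if best is None or c<best[0]: best=(c,a)
a=best[1]; print(np.degrees(a),best[0]); np.save("a.npy",a)
manip.set_gripper(.65,40)
manip.move_ptp([*B,.16],att(a)); manip.move_l([*B,ZG],max_speed=.12)
print(manip.current_force()); manip.set_gripper(0,40)
print(manip.current_grip_width(),manip.current_grip_force(),manip.current_force(),manip.current_ee_pos(),manip.current_time())
p,_=manip.grab_frame("scene"); cv2.imwrite("pics/g1.png",cv2.resize(p[130:330,200:460,::-1],None,fx=2.8,fy=2.8))
E
```

```text
29.999999999999996 0.21801872515424758
[ 0.04784145  0.85071435 -0.172811  ]
0.32505169912529946 39.05782878398895 [-0.5128823  -0.04803057  6.41433753] [0.58005509 0.2317376  0.05283196] 3.925
```

View pics/g1.png

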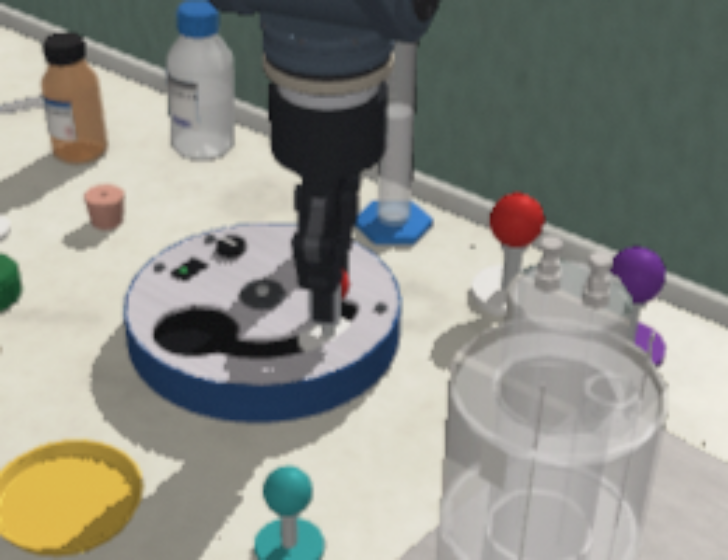

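The fingers hold the red ball at about (340,285) in the crop, with the pin still in the slot and the forces low. Now I slide it along the arc.

```bash
python3 - <<'E'
from h import *
# pin offset: gripped at present TCP; follow the arc about C
z=manip.current_ee_pos()[2]; P=manip.current_ee_pos()[:2]
r0=P-C; a0=np.arctan2(*r0[::-1])%(2*np.pi); a1=np.arctan2(*(EX-C)[::-1]); R0=np.hypot(*r0); print(np.degrees([a0,a1]),R0)
for s in np.linspace(0,1,8)[1:]:
    t=a0+s*(a1-a0); r=.0595
    manip.move_l([*(C+r*np.array([np.cos(t),np.sin(t)])),z],max_speed=.06)
    f=manip.current_force(); print(np.round(f,1),round(manip.current_grip_width(),3),np.round(manip.current_ee_pos(),4))
    if np.hypot(f[0],f[1])>25: print("stop"); break
manip.dwell(.2); print(manip.current_force(),manip.current_time())
p,_=manip.grab_frame("scene"); cv2.imwrite("pics/g2.png",cv2.resize(p[130:330,200:460,::-1],None,fx=2.8,fy=2.8))
E
```

```text
[274.71536372 170.88684442] 0.05914024948799058
[-0.5 -0.2  1.9] 0.331 [0.5643 0.2322 0.0529]
[-0.5 -0.   2.1] 0.324 [0.5497 0.2369 0.0529]
[-0.4  0.8  2.8] 0.321 [0.5367 0.2453 0.0529]
[-1.5  0.8  3.3] 0.326 [0.5264 0.2566 0.0529]
[0.4 0.1 3.4] 0.325 [0.5193 0.2703 0.0529]
[0.2 0.6 2.8] 0.325 [0.5159 0.2853 0.0529]
[-0.4  1.4  3.3] 0.329 [0.5165 0.3004 0.0529]
[0.47348433 1.30279424 3.404684  ] 7.025
```

View pics/g2.png

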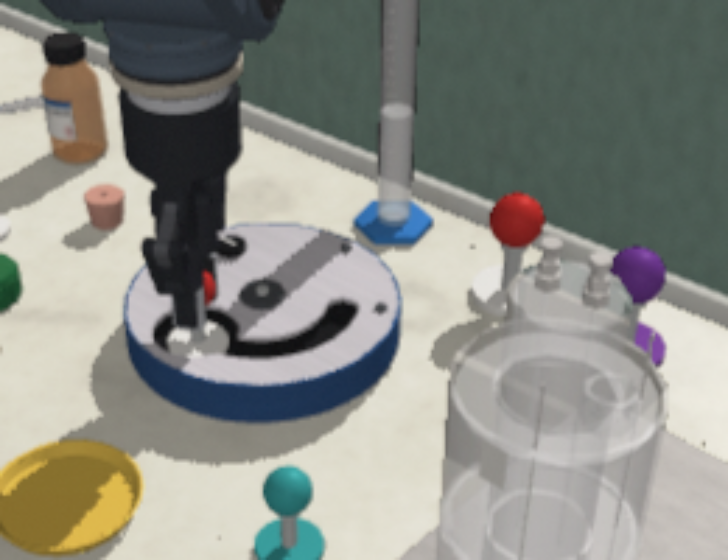

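The white foot shows inside the wide opening at about (197,340), with the ball in the fingers at (205,285). Now I lift it straight up, slowly and with a force check, then carry it to above the dish.

```bash
python3 - <<'E'
from h import *
p=manip.current_ee_pos()
for dz in (.008,.016,.024,.06):
    manip.move_l([p[0],p[1],p[2]+dz],max_speed=.06); f=manip.current_force(); print(np.round(f,1),round(manip.current_grip_width(),3))
    if f[2]<-12 or np.hypot(f[0],f[1])>15: print("stop"); break
else:
    manip.dwell(.15); manip.move_l([*D,p[2]+.06],max_speed=.12); manip.move_l([*D,p[2]+.02],max_speed=.1); manip.dwell(.3)
print(manip.current_ee_pos(),manip.current_time())
p,_=manip.grab_frame("scene"); cv2.imwrite("pics/g3.png",cv2.resize(p[180:380,120:380,::-1],None,fx=2.8,fy=2.8))
E
```

```text
[-0.4 -0.1 -0.6] 0.324
[-0.6 -1.  -0.7] 0.326
[-0.9  0.2 -0.7] 0.331
[ 0.5  1.1 -0.6] 0.328
[0.36419302 0.27071159 0.07327648] 11.1167
```

View pics/g3.png

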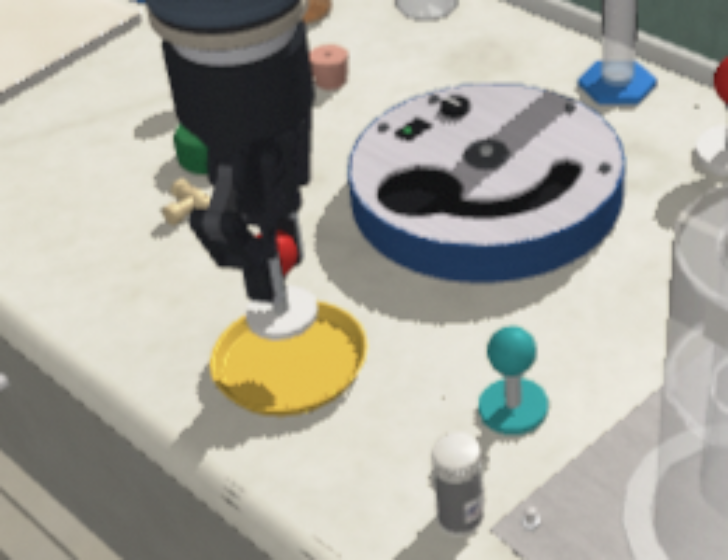

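The pin hangs upright in the fingers, with its foot at about (283,312) above the yellow dish. I lower it to contact, release and retreat.

```bash
python3 - <<'E'
from h import *
for z in (.042,.037,.0355,.0345,.0335,.0325,.0315,.0305,.0295):
    manip.move_l([*D,z],max_speed=.05); f=manip.current_force()
    if f[2]>2: break
print(z,np.round(f,1),manip.current_ee_pos())
manip.dwell(.2); manip.set_gripper(.6); manip.dwell(.2)
p=manip.current_ee_pos(); manip.move_l([*D,.13],max_speed=.08); 
manip.move_l([.33,.47,.2],max_speed=.2); manip.dwell(.3)
for c,nr in (("top",(275,340)),("scene",(222,290))):
    p,_=manip.grab_frame(c); m,ce,s=blob(red(p),nr); print(c,ce,s,ray(c,ce,.054))
    q=p[200:400,170:430] if c=="top" else p[200:400,120:380]; cv2.imwrite(f"pics/f_{c}.png",cv2.resize(q[:,:,::-1],None,fx=2.8,fy=2.8))
print(manip.current_time(),manip.current_force())
E
```

```text
0.0325 [-1.4 -1.9  6.1] [0.36408598 0.27064327 0.03282234]
top [273.46445498 353.41232227] [266 346  16  16 211] [0.36432992 0.27041786 0.054     ]
scene [219.52857143 288.46190476] [212 281  17  16 210] [0.36330734 0.27151605 0.054     ]
16.9167 [ 0.29366069 -0.83500769  0.72911716]
```

View pics/f_scene.png

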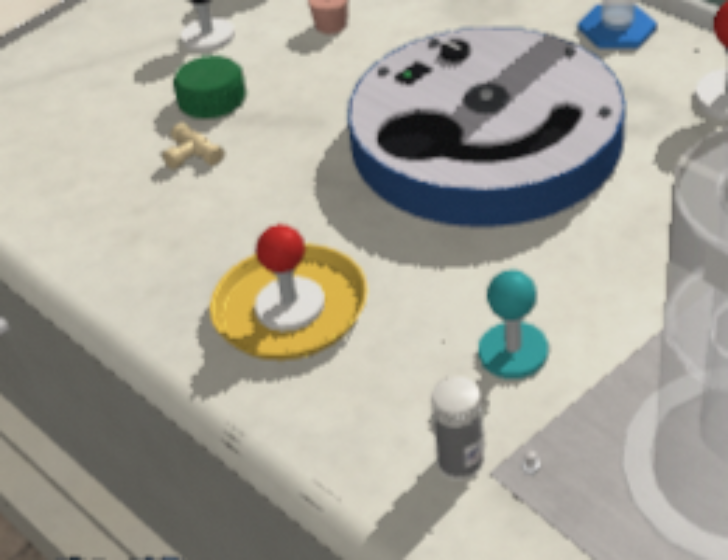

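The pin stands free in the dish: ball at (281,249), foot at (289,303). Its slight lean in the picture matches the perspective there, since verticals converge at about (320,860). Both cameras put the ball within 2 mm of the dish centre.

```bash
python3 -c "
from bench import manip
print(manip.sign_off())"
```

```text
the job is handed in; nothing more can be done
None
```

The red-ball pin was slid to the opening, lifted out and left standing upright and released in the middle of the yellow dish; the job is handed in after about 17 s of robot time, with no verdict returned.

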